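Post the pine offcut through the scrap bin's sprung flap

TASK

Clear the pine offcut off the upper step into the scrap bin: slide it across until it lies on the bin's closed flap, then push the flap down and hold it down until the offcut has slid off it and dropped clear inside, and let the flap spring shut again. Leave the other things on the step where they are.

Things in the scene. Friction and masses are not known exactly. Their poses are not given: they have to be found in the camera images.
- step: upper step of the cypress bench: a fixed slatted riser, tread 360 (its x) x 460 (its y) mm, top surface 200 mm above its origin. Origin on the bench below the middle of the tread's right-hand end edge; the tread runs from there to +y, x from -180 to +180. The bin stands against this end, on the -y side
- bin: fixed sheet-steel scrap bin, lid 244 (its x) x 184 (its y) mm, same yaw as the step, its lid top 198 mm above its origin (2 mm lower than the tread and 2 mm away from the tread's end edge). Origin under the middle of the bin. In the lid is an opening 196 (x) x 116 (y) mm, centred, closed flush by the flap. Inside: 230 x 170 mm, floor 3 mm above the origin
- mouth (a point): middle of the bin's opening, on the lid's top surface; axes as the bin's (x along the flap's hinge, +y towards the step)
- flap (a joint): angle of the flap, rad: 0 shut (level, 1 mm below the lid's top), grows as it is pushed down into the bin, stop at 1.40. Steel plate 191 (x) x 112 (y) mm, hinged along the opening's edge nearest the step (bin y = +57 mm), row of dark knuckles. A spring shuts it: 45 mm from the hinge about 5 N starts it, about 10 N holds it at 1 rad. The offcut's weight alone does not open it
- flap_edge (a point): middle of the flap's free edge, on its upper face (bin y = -56 mm when shut); moves with the flap. The offcut slides off over this edge when the flap is down by some 0.7 to 0.8 rad and nothing bears on the offcut; squeezed between fingers and flap the offcut sticks, so push on the bare part of the flap beside it
- offcut: short end of a planed pine board, 100 (its x) x 90 (its y) x 22 (z) mm, about 0.1 kg, lying flat on the tread, too wide for the gripper. Origin at the middle of its underside, z up. It starts with its x within about 0.45 rad of the step's x
- file: flat steel file with a turned wooden handle, 295 mm long (along its y), 27 mm wide, lying on the far part of the tread along the step's y. Origin under it on the tread. Bystander
- clamp: orange plastic spring clamp lying flat, 142 (y) x 70 (x) x 20 mm, on the near part of the tread, jaws to its +y. Origin under its middle. Bystander
- square: small try square, 75 mm wooden stock along its y, 105 mm steel blade to its +x, 16 mm high, on the tread's left end. Origin under the middle of the stock. Bystander
- sanding_block: cork sanding block 65 x 35 x 30 mm, on the tread's left end. Origin under its middle. Bystander
- jar: lidded glass jar, 48 mm across, 58 mm high, on the far corner of the tread beside the bin. Origin under its middle. Bystander

How it is judged:
On the way, in this order (a step that is already met when the one before it is completed fails the run):
1. the offcut lies on the shut flap (x of offcut in the frame of mouth between -0.075 and 0.075 m and y of offcut in the frame of mouth between -0.06 and 0.05 m and z of offcut in the frame of mouth between -0.02 and 0.012 m and angle between offcut's own z axis and vertical below 0.15 rad and value of joint flap below 0.12 rad), for 0.2 s.
2. the flap is still held down (by more than 0.5 rad) when the offcut is already clear below it in the bin (value of joint flap above 0.5 rad and z of offcut in the frame of mouth below -0.09 m), for 0.25 s.
At the end, for the whole second after the job is handed in: the offcut lies at rest inside the bin, its origin at least 90 mm below the lid's top, and the flap is shut (within 0.06 rad) (z of offcut in the frame of mouth between -0.2 and -0.09 m and x of offcut in the frame of mouth between -0.115 and 0.115 m and y of offcut in the frame of mouth between -0.085 and 0.085 m and linear speed of offcut below 0.03 m/s and value of joint flap below 0.06 rad); the robot touches nothing.
It fails at once if another thing on the step is moved by more than 15 mm (distance of any of file, clamp, square, sanding_block, jar from where it was at the start of the episode above 0.015 m).
It fails at once if the offcut is lifted instead of slid (more than 40 mm above the tread) (z of offcut in the frame of step above 0.24 m).
It also fails if it takes over 50 s, if anything falls off the work surface, if the arm or the gripper's body presses on something with over 40 N, if the wrist force passes 120 N, or if a joint passes its speed limit or range.

ROBOT

A 6-joint arm with a two-finger parallel gripper is mounted at the origin on the work surface. World frame = base frame: x ahead of the robot, y to its left, z up, the work surface at z = 0. Lengths are in m, angles in rad, forces in N, time in s.
With the tool pointing down it reaches from about 0.275 to 0.775 m from the base axis. Payload 14.6 kg.
Tool frame: the origin (TCP) lies at the very end of the fingers, on their centre line; the grasp point (between the pads) lies 19 mm behind it; z points along the fingers, y is the line along which they close (so a half turn about z gives the same grasp; the last joint's range is limited). The gripper opens to 85 mm and grips with 20 to 120 N. Pads are 22 mm wide; open, the fingers measure 114 mm over their backs; the gripper's body (76 mm by 85 mm) begins 54 mm behind the grasp point. The pads swing forward as they close: fully open they stand 13 mm farther back than shut.
Start: joints at [1.143, 0.263, -0.048, 1.259, 0, 1.415], TCP at [0.141, 0.506, 0.231] pointing down, gripper open.
Joint ranges: [-2.65, 2.65], [-0.89, 1.7], [-1.18, 1.37], [-2.13, 2.11], [-1.35, 1.29], [-3.14, 3.14]. Speed limits (rad/s): [1.89, 1.89, 2.57, 2.79, 3.14, 3.14].

INTERFACE

Orientations are given as [roll, pitch, yaw] about the fixed x, y, z axes, in that order (R = Rz(yaw) Ry(pitch) Rx(roll)).
In Python, from workcell import env, eyes, job gives the robot as it stands.
- The arm moves only by the tool arm_command, never from a script. Its argument "targets" is a list of rows, each a list of 3 entries, a list of its own where there are three numbers: the shift along the tool's x, y, z normalised to -1 to 1, where 1 is 0.4 m, then the turn, a rotation vector about the tool's x, y, z normalised to -1 to 1, where 1 is 90 degrees, then the closure, from -1 (fully open) to 1 (shut). In form: [[[tx, ty, tz], [wx, wy, wz], gripper], ...]. A call has exactly 8 rows; each row is the pose to reach, as a shift and turn from the pose commanded when the call began, along the tool's axes at that moment; what a row does not reach only later rows make up. A row lasts 1/10 s, in which the tool goes at most 50 mm and 8.59 degrees, less where a joint would pass 70% of its speed; a pose out of reach is approached as far as the arm can. A call with a number of a shift or a turn outside -1 to 1 is refused whole. A call with a gripper value outside its range is refused whole. The fingers move at their own pace and stop on an object; the grip force is fixed at half the most. Time passes only in rows, so rows that repeat a pose let the fingers close, or fill a call up. It gives the time, the measured TCP pose, the force, the opening and the grip force at its end, in the units of the state.
- env.observe(): the state, without advancing time (a new reading comes with each control period).
- eyes.capture(name): name is "scene" or "top" or "wrist"; returns a dict with "image" (384x512x3 uint8, red, green, blue), "fx", "fy", "cx", "cy" (pixels), "cam_to_world" (4x4, takes a point from camera to world coordinates). Camera axes: x right, y up, looking along -z (the intrinsics and any distortion apply to the point x, -y, -z); pixel columns grow to the right and rows downward; lengths in m; the calibration is good to about 2 mm. A picture is of the moment at which its call begins. There is no depth.
- job.hand_in(): hands the job in; it is judged then, once.
The state is a dict: "time_s": time; "joint_pos": joint angles; "dq": joint speeds; "effort": joint torques, N m; "position": TCP position; "ee_rot": TCP orientation; "wrist_force": force on the tool from outside, world axes, zero at the start; "moment": the same for the moment, N m; "gripper_width": finger opening in m; "grasp_force": force on a finger pad.
Only numpy, scipy, OpenCV 4.12 (cv2) and the standard library are available. Lean on these libraries where they do the work, as an engineer would, in place of code of your own. Each camera call takes 0.05 s, during which the arm holds its last target. There are 200 camera calls.

## Working session

There is one attempt and no reset: what is moved stays moved. The work goes in short steps, Python scripts to look and compute and a tool call to move; the robot and the scene stay as the last step left them, time stands still between calls to the robot, and variables do not carry over. Pictures are saved under pics/ and viewed, at most 13 in all, crops included, and the job is handed in when it is done.

Besides the shell and the picture viewer there is one more tool, called after ">>>" as name(argument=value, ...) on one line, values as JSON. arm_command: Moves the arm, as the interface text tells. Its arguments: {"type":"object","properties":{"targets":{"type":"array"}},"required":["targets"]}

```bash
mkdir -p pics; cat > h.py <<'E'
import numpy as np, cv2
from workcell import env, eyes, job
def shot(n,f):
    c=eyes.capture(n); cv2.imwrite('pics/'+f,cv2.cvtColor(c['image'],cv2.COLOR_RGB2BGR)); np.savez('pics/'+f+'.npz',**{k:v for k,v in c.items()}); return c
def ray(c,uv,z):
    T=np.array(c['cam_to_world']); out=[]
    for u,v in np.atleast_2d(uv):
        d=T[:3,:3]@np.array([(u-c['cx'])/c['fx'],-(v-c['cy'])/c['fy'],-1]); o=T[:3,3]; out.append(o+d*(z-o[2])/d[2])
    return np.array(out)
def proj(c,P):
    T=np.array(c['cam_to_world']); p=(np.atleast_2d(P)-T[:3,3])@T[:3,:3]
    return np.c_[c['cx']-c['fx']*p[:,0]/p[:,2], c['cy']+c['fy']*p[:,1]/p[:,2]]
E
python3 - <<'E'
from h import *
s=env.observe(); print({k:np.round(v,3).tolist() for k,v in s.items()})
for n in('top','scene'):
    c=shot(n,n+'1.png'); print(n,[k for k in c], c['fx'],c['cx'],c['cy'],np.round(c['cam_to_world'],3).tolist())
E
```

```text
{'time_s': 0.0, 'joint_pos': [1.143, 0.264, -0.049, 1.259, 0.0, 1.415], 'dq': [-0.0, -0.0, -0.001, -0.003, -0.001, 0.0], 'effort': [0.003, -63.762, 38.457, 0.014, -0.0, 0.0], 'position': [0.141, 0.505, 0.231], 'ee_rot': [-3.141, -0.0, 2.869], 'wrist_force': [-0.615, -0.422, -0.412], 'moment': [-0.01, -0.038, -0.047], 'grasp_force': 0.0, 'gripper_width': 0.085}
top ['image', 'fx', 'fy', 'cx', 'cy', 'cam_to_world'] 458.6673765337855 256.85838491377467 195.99720698376598 [[-0.008, 0.993, -0.121, 0.431], [-1.0, -0.008, -0.004, 0.126], [-0.005, 0.121, 0.993, 1.135], [0.0, 0.0, 0.0, 1.0]]
scene ['image', 'fx', 'fy', 'cx', 'cy', 'cam_to_world'] 376.97644179949316 262.37629497543986 183.86136120476792 [[-0.124, -0.665, 0.737, 1.15], [0.992, -0.075, 0.099, 0.215], [-0.01, 0.743, 0.669, 0.693], [0.0, 0.0, 0.0, 1.0]]
```

View pics/top1.png

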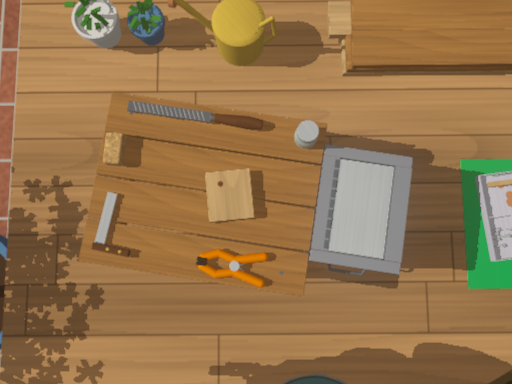

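View pics/scene1.png

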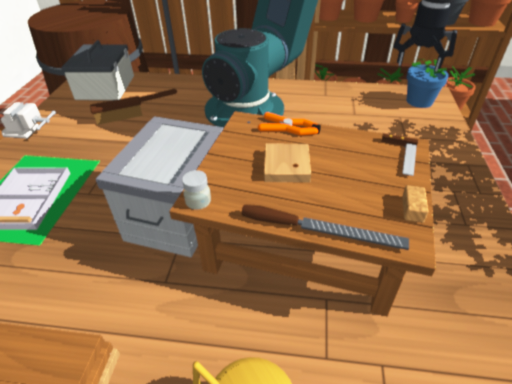

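The top view shows the offcut at about (230,195), the bin lid at (362,209) with its white flap, the clamp at (235,267), the file at (195,115) and the jar at (307,134). The scene view shows the same layout, with the offcut at (287,162). Next I measure them.

```bash
python3 - <<'E'
from h import *
c=dict(np.load('pics/top1.png.npz')); im=cv2.cvtColor(c['image'],cv2.COLOR_RGB2BGR); hsv=cv2.cvtColor(im,cv2.COLOR_BGR2HSV)
for p in [(230,200),(245,180),(270,195),(362,200),(320,200),(405,200),(230,160),(225,230)]: print(p,hsv[p[1],p[0]])
def blob(m,box):
    mm=np.zeros_like(m); x0,y0,x1,y1=box; mm[y0:y1,x0:x1]=m[y0:y1,x0:x1]
    cs,_=cv2.findContours(mm,cv2.RETR_EXTERNAL,cv2.CHAIN_APPROX_NONE); return max(cs,key=cv2.contourArea)
H,S,V=[hsv[...,i].astype(int) for i in range(3)]
def rep(n,m,box,z):
    k=blob(m.astype(np.uint8)*255,box)[:,0]
    w=ray(c,k,z)[:,:2]; r=cv2.minAreaRect((w*1000).astype(np.float32)); b=cv2.boxPoints(r)
    print(n,'px',np.round(k.min(0)),k.max(0),'rect c',np.round(r[0],1),'size',np.round(r[1],1),'ang',round(r[2],1)); print(np.round(b).tolist())
rep('offcut',(V>175)&(S<150)&(H<25),(195,160,265,230),.222)
rep('flap',(S<40)&(V>165),(320,145,420,270),.197)
rep('lid',(S<60)&(V>80),(300,143,420,272),.198)
rep('jar',(S<90)&(V>110),(290,115,325,150),.258)
rep('clamp',(H<14)&(S>225)&(V>180),(190,240,275,295),.21)
E
```

```text
(230, 200) [ 18 117 186]
(245, 180) [ 17 117 186]
(270, 195) [ 16 160 156]
(362, 200) [ 42   7 179]
(320, 200) [165   4 142]
(405, 200) [150   2 139]
(230, 160) [ 16 161 170]
(225, 230) [ 16 157 156]
offcut px [205 168] [252 220] rect c [547.2 186.9] size [99.7 90.4] ang 4.4
[[494.0, 228.0], [501.0, 138.0], [600.0, 146.0], [593.0, 236.0]]
flap px [329 160] [393 257] rect c [519.8 -83.4] size [110.2 188.1] ang 80.8
[[418.0, -123.0], [604.0, -153.0], [621.0, -44.0], [436.0, -14.0]]
lid px [304 145] [412 271] rect c [518.5 -79.1] size [196.5 249.4] ang 80.3
[[379.0, -155.0], [625.0, -197.0], [658.0, -3.0], [412.0, 39.0]]
jar px [294 120] [318 147] rect c [661.5  33.2] size [44.6 55.4] ang 45.0
[[626.0, 37.0], [665.0, -2.0], [697.0, 29.0], [658.0, 69.0]]Traceback (most recent call last):
  File "<stdin>", line 16, in <module>
  File "<stdin>", line 9, in rep
  File "<stdin>", line 6, in blob
ValueError: max() iterable argument is empty
```

```bash
cat >> h.py <<'E'
from scipy.spatial.transform import Rotation as R
M=np.array([.5197,-.0839,.198]); YAW=-.161
B=np.array([[np.cos(YAW),-np.sin(YAW),0],[np.sin(YAW),np.cos(YAW),0],[0,0,1]])
def go(bx,by,z,yaw=YAW+np.pi/2):   # target in mouth x,y ; world z -> normalised shift/turn
    s=env.observe(); r=R.from_euler('xyz',s['ee_rot']); w=M+B@[bx,by,0]; w[2]=z
    t=R.from_euler('xyz',[np.pi,0,yaw])
    print('tgt',np.round(w,3),'now(mouth)',np.round(B.T@(np.array(s['position'])-M),4),'shift',np.round(r.inv().apply(w-s['position'])/.4,4),'turn',np.round((r.inv()*t).as_rotvec()/(np.pi/2),4))
E
python3 - <<'E'
from h import *
go(-.017,.352,.29); go(-.017,.352,.203)
c=dict(np.load('pics/top1.png.npz'))
for n,p,z in [('clamp jaw',(198,261),.21),('handle end',(267,256),.21),('handle end2',(264,284),.21),('file',(262,125),.21),('jar base',(307,139),.2),('block',(113,150),.23),('blade top',(113,195),.21),('step ends',(327,122),.2),('step',(304,292),.2),('step',(112,94),.2)]:
    w=ray(c,p,z)[0]; print(n,np.round(w,3),np.round(B.T@(w-M),3))
E
```

```text
tgt [0.559 0.266 0.29 ] now(mouth) [-0.4679  0.521   0.0329] shift [-1.1673 -0.2942 -0.1477] turn [-6.000e-04  4.000e-04  9.288e-01]
tgt [0.559 0.266 0.203] now(mouth) [-0.4679  0.521   0.0329] shift [-1.1674 -0.294   0.0698] turn [-6.000e-04  4.000e-04  9.288e-01]
clamp jaw [0.414 0.249 0.21 ] [-0.157  0.311  0.012]
handle end [0.423 0.111 0.21 ] [-0.126  0.177  0.012]
handle end2 [0.368 0.117 0.21 ] [-0.182  0.174  0.012]
file [0.692 0.118 0.21 ] [0.138 0.227 0.012]
jar base [0.664 0.025 0.2  ] [0.125 0.13  0.002]
block [0.638 0.419 0.23 ] [0.036 0.516 0.032]
blade top [0.549 0.423 0.21 ] [-0.053  0.505  0.012]
step ends [ 0.7   -0.018  0.2  ] [0.168 0.094 0.002]
step [0.351 0.037 0.2  ] [-0.186  0.093  0.002]
step [0.765 0.435 0.2  ] [0.159 0.551 0.002]
```

>>> arm_command(targets=[[[0,0,-0.1],[0,0,0],-0.4],[[-0.08,-0.02,-0.15],[0,0,0.09],-0.4],[[-0.18,-0.05,-0.15],[0,0,0.18],-0.4],[[-0.3,-0.08,-0.15],[0,0,0.27],-0.4],[[-0.42,-0.11,-0.15],[0,0,0.36],-0.4],[[-0.54,-0.14,-0.15],[0,0,0.45],-0.4],[[-0.65,-0.17,-0.15],[0,0,0.54],-0.4],[[-0.7,-0.18,-0.15],[0,0,0.6],-0.4]])

```text
time_s: 0.9
position: [0.3943, 0.3587, 0.2908]
ee_rot: [-3.141, 0.001, 1.918]
wrist_force: [-0.8, 1.6, 0.0]
gripper_width: 0.0601
grasp_force: 0.0
```

```bash
python3 -c "
from h import *
go(-.017,.352,.28); s=env.observe(); print(s['gripper_width'],s['position'],s['joint_pos'])"
```

```text
tgt [0.559 0.266 0.28 ] now(mouth) [-0.1947  0.4168  0.0928] shift [-0.3576  0.3093  0.027 ] turn [-2.000e-04  5.000e-04  3.235e-01]
0.060105646607446904 [0.3943311  0.35867463 0.29078347] [ 5.85421112e-01  2.68022596e-01  1.18991572e-01  1.42240864e+00
 -4.89915482e-04  1.80899847e+00]
```

>>> arm_command(targets=[[[-0.09,0.08,0],[0,0,0.09],-0.4],[[-0.18,0.16,0],[0,0,0.18],-0.4],[[-0.27,0.23,0],[0,0,0.26],-0.4],[[-0.355,0.308,0],[0,0,0.322],-0.4],[[-0.355,0.308,0.02],[0,0,0.322],-0.4],[[-0.355,0.308,0.06],[0,0,0.322],-0.4],[[-0.355,0.308,0.1],[0,0,0.322],-0.4],[[-0.355,0.308,0.1],[0,0,0.322],-0.4]])

```text
time_s: 1.7
position: [0.5555, 0.2704, 0.2492]
ee_rot: [-3.138, 0.002, 1.421]
wrist_force: [0.1, 0.2, -0.1]
gripper_width: 0.0597
grasp_force: 0.0
```

```bash
python3 -c "
from h import *
go(-.017,.352,.203); c=shot('scene','s2.png');c=shot('top','t2.png')
a=cv2.imread('pics/s2.png');b=cv2.imread('pics/t2.png');cv2.imwrite('pics/c2.png',cv2.resize(np.hstack([a[60:290,200:450],b[60:290,80:330]]),None,fx=1.6,fy=1.6))"
```

```text
tgt [0.559 0.266 0.203] now(mouth) [-0.0214  0.3555  0.0512] shift [-0.0086  0.0114  0.1155] turn [-0.0021  0.001   0.0071]
```

View pics/c2.png

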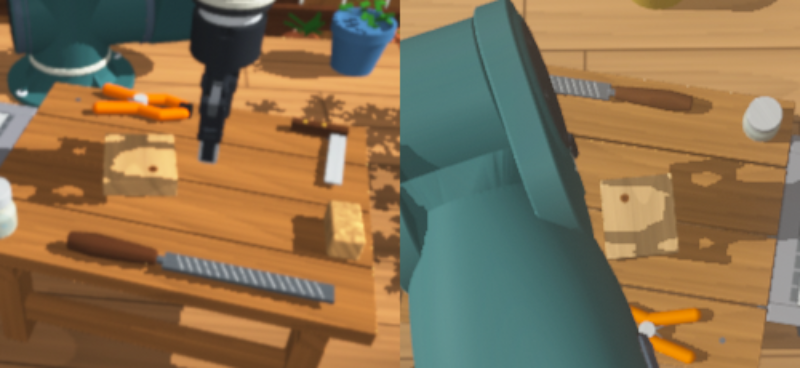

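The left panel shows the fingers at (208,155), on the far side of the offcut at (140,165), with nothing else near them. I lower now.

>>> arm_command(targets=[[[0,0.008,0.03],[0,0,0],-0.4],[[0,0.008,0.06],[0,0,0],-0.4],[[0,0.008,0.09],[0,0,0],-0.4],[[0,0.008,0.1],[0,0,0],-0.4],[[0,0.008,0.105],[0,0,0],-0.4],[[0,0.008,0.11],[0,0,0],-0.4],[[0,0.008,0.11],[0,0,0],-0.4],[[0,0.008,0.11],[0,0,0],-0.4]])

```text
time_s: 2.6
position: [0.5599, 0.2701, 0.2077]
ee_rot: [3.141, -0.0, 1.42]
wrist_force: [0.4, 0.1, 0.4]
gripper_width: 0.0597
grasp_force: 0.0
```

```bash
python3 -c "
from h import *
go(-.017,.10,.205)"
```

```text
tgt [0.519 0.018 0.205] now(mouth) [-0.017   0.3559  0.0097] shift [-0.6397 -0.0068  0.0065] turn [ 0.0003 -0.0002  0.0068]
```

>>> arm_command(targets=[[[-0.05,-0.001,0.003],[0,0,0.006],-0.4],[[-0.08,-0.001,0.006],[0,0,0.006],-0.4],[[-0.11,-0.002,0.006],[0,0,0.006],-0.4],[[-0.15,-0.002,0.006],[0,0,0.006],-0.4],[[-0.19,-0.002,0.006],[0,0,0.006],-0.4],[[-0.23,-0.003,0.006],[0,0,0.006],-0.4],[[-0.27,-0.003,0.006],[0,0,0.006],-0.4],[[-0.3,-0.003,0.006],[0,0,0.006],-0.4]])

```text
time_s: 3.4
position: [0.5404, 0.1501, 0.205]
ee_rot: [3.142, 0.0, 1.41]
wrist_force: [0.4, 0.9, 1.1]
gripper_width: 0.0599
grasp_force: 0.7
```

```bash
cat >> h.py <<'E'
def offc(c,z,box=(195,130,420,270)):
    hsv=cv2.cvtColor(c['image'],cv2.COLOR_RGB2HSV); H,S,V=[hsv[...,i].astype(int) for i in range(3)]
    m=((V>165)&(S>70)&(S<150)&(H<25)).astype(np.uint8)*255; mm=np.zeros_like(m); x0,y0,x1,y1=box; mm[y0:y1,x0:x1]=m[y0:y1,x0:x1]
    mm=cv2.morphologyEx(mm,cv2.MORPH_OPEN,np.ones((3,3)))
    cs,_=cv2.findContours(mm,cv2.RETR_EXTERNAL,cv2.CHAIN_APPROX_NONE); k=max(cs,key=cv2.contourArea)[:,0]
    w=(ray(c,k,z)-M)@B; r=cv2.minAreaRect((w[:,:2]*1000).astype(np.float32))
    print('px',k.min(0),k.max(0),'offcut mouth c',np.round(r[0],1),np.round(r[1],1),round(r[2],1))
E
python3 -c "
from h import *
go(-.017,.10,.205); c=shot('top','t3.png'); offc(c,.222); shot('scene','s3.png')"
```

```text
tgt [0.519 0.018 0.205] now(mouth) [-0.0171  0.2343  0.007 ] shift [-0.3357  0.     -0.    ] turn [0.     0.     0.0004]
px [334 130] [419 134] offcut mouth c [155.5  -6. ] [  8.4 173.1] 8.7
```

View pics/s3.png

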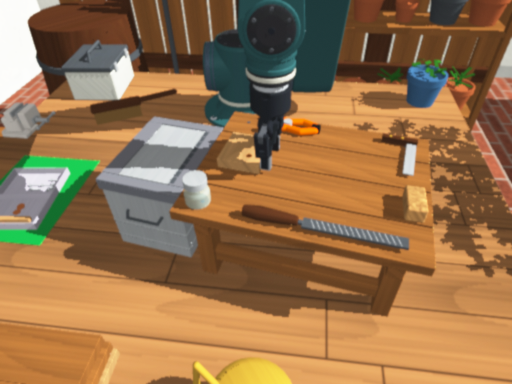

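The scene view shows the offcut at (238,155) being pushed ahead of the fingers at (265,150), and nothing else has moved. I push on.

>>> arm_command(targets=[[[-0.03,0,0],[0,0,0],-0.4],[[-0.07,0,0],[0,0,0],-0.4],[[-0.12,0,0],[0,0,0],-0.4],[[-0.17,0,0],[0,0,0],-0.4],[[-0.22,0,0],[0,0,0],-0.4],[[-0.27,0,0],[0,0,0],-0.4],[[-0.32,0,0],[0,0,0],-0.4],[[-0.35,0,0],[0,0,0],-0.4]])

```text
time_s: 4.3
position: [0.5179, 0.0117, 0.2048]
ee_rot: [-3.141, 0.0, 1.41]
wrist_force: [0.7, 1.0, -0.8]
gripper_width: 0.0601
grasp_force: 0.3
```

```bash
python3 -c "
from h import *
go(-.017,.053,.205); shot('top','t4.png'); shot('scene','s4.png')
a=cv2.imread('pics/s4.png');b=cv2.imread('pics/t4.png');cv2.imwrite('pics/c4.png',cv2.resize(np.hstack([a[80:280,90:290],b[100:300,230:430]]),None,fx=2,fy=2))"
```

```text
tgt [ 0.511 -0.029  0.205] now(mouth) [-0.0172  0.0941  0.0068] shift [-0.1028  0.0003 -0.0005] turn [-0.0002  0.0002  0.0004]
```

View pics/c4.png

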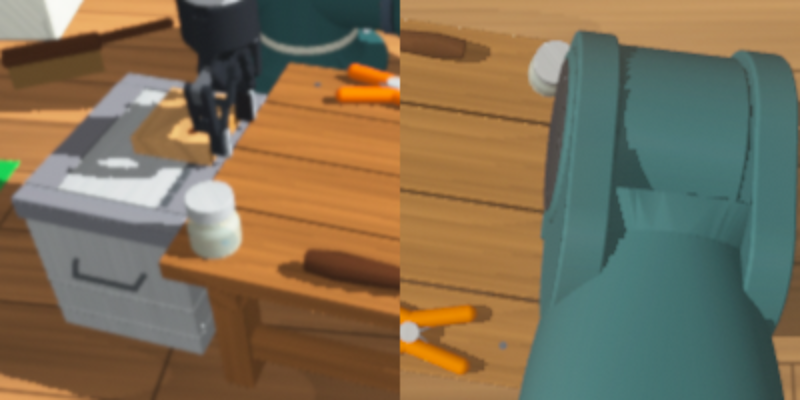

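In the left panel the offcut at (180,130) is on the lid, partly over the flap, with the fingers square behind it. The jar at (212,215) is untouched. I do the final slow push, then back off and raise.

>>> arm_command(targets=[[[-0.025,0,0],[0,0,0],-0.4],[[-0.05,0,0],[0,0,0],-0.4],[[-0.075,0,0],[0,0,0],-0.4],[[-0.095,0,0],[0,0,0],-0.4],[[-0.103,0,0],[0,0,0],-0.4],[[-0.103,0,0],[0,0,0],-0.4],[[-0.08,0,0],[0,0,0],-0.4],[[-0.06,0,-0.01],[0,0,0],-0.4]])

```text
time_s: 5.2
position: [0.5145, -0.0094, 0.2087]
ee_rot: [-3.141, -0.0, 1.411]
wrist_force: [-1.2, 0.5, 0.2]
gripper_width: 0.0596
grasp_force: 0.0
```

>>> arm_command(targets=[[[0,0,-0.1],[0,0,0],0],[[0,0,-0.2],[0,0,0],1],[[0.1,0,-0.25],[0,0,0],1],[[0.2,0,-0.25],[0,0,0],1],[[0.3,0,-0.25],[0,0,0],1],[[0.4,0,-0.25],[0,0,0],1],[[0.4,0,-0.25],[0,0,0],1],[[0.4,0,-0.25],[0,0,0],1]])

```text
time_s: 6.0
position: [0.5398, 0.1492, 0.3089]
ee_rot: [-3.141, 0.0, 1.414]
wrist_force: [0.1, -0.1, 0.7]
gripper_width: -0.0003
grasp_force: 0.0
```

```bash
python3 -c "
from h import *
go(.067,.016,.22); shot('top','t5.png'); shot('scene','s5.png')
a=cv2.imread('pics/s5.png');b=cv2.imread('pics/t5.png');cv2.imwrite('pics/c5.png',cv2.resize(np.hstack([a[80:280,90:290],b[100:300,230:430]]),None,fx=2,fy=2))"
```

```text
tgt [ 0.588 -0.079  0.22 ] now(mouth) [-0.0176  0.2333  0.1109] shift [-0.544   0.2093  0.2222] turn [-0.0001  0.0001  0.0025]
```

View pics/c5.png

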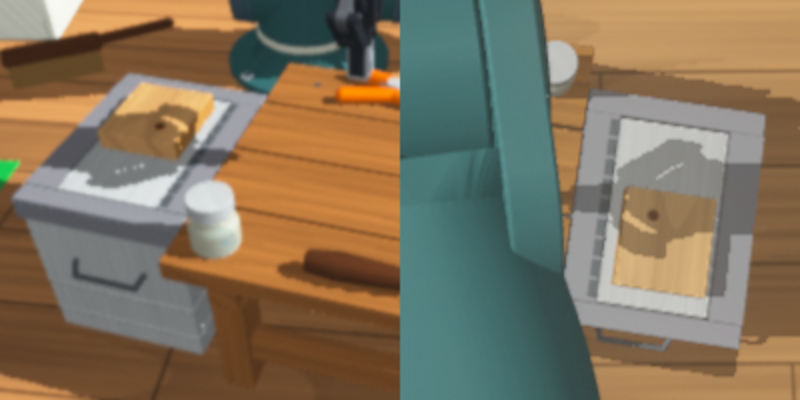

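```bash
python3 -c "
from h import *
c=dict(np.load('pics/t5.png.npz'))
w=(ray(c,[(341.5,193.5),(387,198),(336,244),(380,248.5)],.219)-M)@B; print(np.round(w,3),w.mean(0))
print(proj(c,M+B@[.067,.016,0]))"
```

```text
[[ 0.02   0.047  0.021]
 [ 0.025 -0.044  0.021]
 [-0.082  0.045  0.021]
 [-0.078 -0.042  0.021]] [-0.02878482  0.00153011  0.021     ]
[[357.76673661 174.70388192]]
```

The offcut is centred at mouth (-29, +1.5) mm on the shut flap and covers x from about -80 to +22. That leaves the strip from 22 to 95 mm bare, at about (358,175) in the top image. I move the shut fingers over it.

>>> arm_command(targets=[[[-0.06,0.02,0],[0,0,0],1],[[-0.15,0.05,0],[0,0,0],1],[[-0.25,0.09,0],[0,0,0],1],[[-0.35,0.13,0],[0,0,0],1],[[-0.45,0.17,0],[0,0,0],1],[[-0.52,0.197,0],[0,0,0],1],[[-0.544,0.197,0.1],[0,0,0],1],[[-0.544,0.197,0.18],[0,0,0],1]])

```text
time_s: 6.9
position: [0.5829, -0.0825, 0.2359]
ee_rot: [3.141, 0.0, 1.407]
wrist_force: [-0.7, 0.4, -0.4]
gripper_width: 0.0002
grasp_force: 0.0
```

```bash
python3 -c "
from h import *
go(.062,.016,.137); shot('scene','s6.png')
a=cv2.imread('pics/s6.png');cv2.imwrite('pics/c6.png',cv2.resize(a[80:280,80:280],None,fx=2.5,fy=2.5))"
```

```text
tgt [ 0.583 -0.078  0.137] now(mouth) [0.0622 0.0115 0.0379] shift [ 0.0114 -0.0007  0.2471] turn [ 0.0006  0.0002 -0.0016]
```

View pics/c6.png

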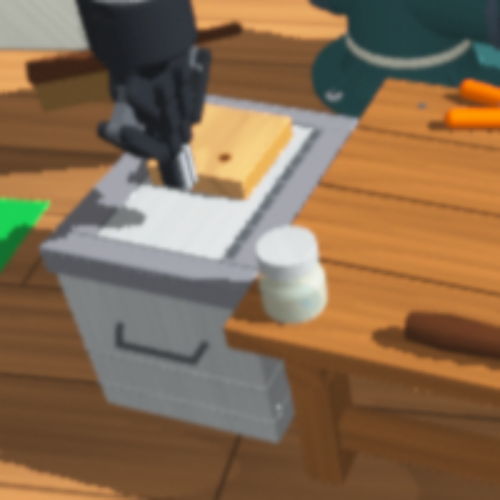

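```bash
python3 -c "
from h import *
c=dict(np.load('pics/s6.png.npz'))
T=c['cam_to_world']
for n,p in [('tip',(178,188)),('elbow',(103,130)),('elbow low',(140,152)),('right up',(207,55)),('right low',(200,125))]:
    q=np.array(p)/2.5+80
    a=(ray(c,q,.2)[0]-M)@B; b=(ray(c,q,.3)[0]-M)@B
    for Y in (-.02,.0115,.04):
        t=(Y-a[1])/(b[1]-a[1]); print(n,Y,np.round((a+t*(b-a)-[.0622,0,.0379]),3))
"
```

```text
tip -0.02 [-0.039 -0.02  -0.038]
tip 0.0115 [ 0.003  0.012 -0.001]
tip 0.04 [0.04  0.04  0.033]
elbow -0.02 [ 0.029 -0.02   0.066]
elbow 0.0115 [0.066 0.012 0.096]
elbow 0.04 [0.099 0.04  0.123]
elbow low -0.02 [-0.004 -0.02   0.024]
elbow low 0.0115 [0.035 0.011 0.057]
elbow low 0.04 [0.07  0.04  0.086]
right up -0.02 [-0.125 -0.02   0.044]
right up 0.0115 [-0.077  0.011  0.075]
right up 0.04 [-0.033  0.04   0.103]
right low -0.02 [-0.092 -0.02  -0.007]
right low 0.0115 [-0.046  0.012  0.028]
right low 0.04 [-0.005  0.04   0.06 ]
```

The crop shows the shut fingertip at (178,188) over the bare strip beside the offcut. The linkage flares out about 35 mm at 57 mm above the tip, so I shift to x=53 mm, y=20 mm, which keeps it clear of the lid, and press.

>>> arm_command(targets=[[[0.021,-0.023,0.03],[0,0,0],1],[[0.021,-0.023,0.06],[0,0,0],1],[[0.021,-0.023,0.09],[0,0,0],1],[[0.021,-0.023,0.12],[0,0,0],1],[[0.021,-0.023,0.15],[0,0,0],1],[[0.021,-0.023,0.18],[0,0,0],1],[[0.021,-0.023,0.21],[0,0,0],1],[[0.021,-0.023,0.232],[0,0,0],1]])

```text
time_s: 7.75
position: [0.5763, -0.0714, 0.146]
ee_rot: [3.138, 0.002, 1.41]
wrist_force: [-1.1, -5.4, 10.9]
gripper_width: 0.0001
grasp_force: 4.9
```

>>> arm_command(targets=[[[0,0,0],[0,0,0],1],[[0,0,0],[0,0,0],1],[[0,0,0],[0,0,0],1],[[0,0,0],[0,0,0],1],[[0,0,0],[0,0,0],1],[[0,0,0],[0,0,0],1],[[0,0,0],[0,0,0],1],[[0,0,0],[0,0,0],1]])

```text
time_s: 8.55
position: [0.5759, -0.0721, 0.1455]
ee_rot: [3.14, 0.003, 1.409]
wrist_force: [0.0, -10.1, -0.1]
gripper_width: 0.0001
grasp_force: 4.4
```

```bash
python3 -c "
from h import *
go(.053,.02,.143); shot('scene','s7.png'); shot('top','t7.png')
a=cv2.imread('pics/s7.png');b=cv2.imread('pics/t7.png');cv2.imwrite('pics/c7.png',cv2.resize(np.hstack([a[80:280,80:280],b[100:300,250:450]]),None,fx=2,fy=2))"
```

```text
tgt [ 0.575 -0.073  0.143] now(mouth) [ 0.0536  0.0207 -0.0525] shift [-0.0017 -0.0015  0.0063] turn [ 0.0012  0.002  -0.0004]
```

View pics/c7.png

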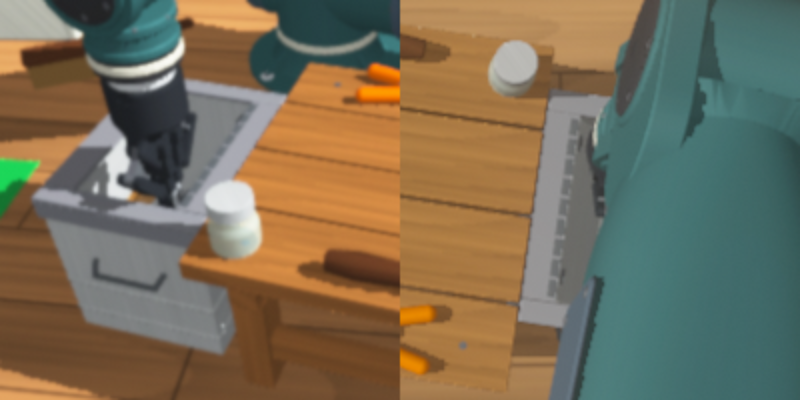

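The flap is far down: the force is now horizontal, and the opening shows the dark flap at about (215,120) in the left panel. There is an orange speck at (135,195) near the fingers, so I zoom in to see whether it is the offcut.

```bash
python3 -c "
from h import *
a=cv2.imread('pics/s7.png')[115:215,90:215];cv2.imwrite('pics/c8.png',cv2.resize(a,None,fx=6,fy=6,interpolation=cv2.INTER_CUBIC))
c=dict(np.load('pics/s7.png.npz'));print(proj(c,M+B@np.array([[.098,-.058,0],[.098,.058,0],[-.098,-.058,0],[.08,-.08,-.18],[-.08,-.08,-.18],[-.08,-.08,-.1]]))-[90,115])"
```

```text
Traceback (most recent call last):
ValueError: matmul: Input operand 1 has a mismatch in its core dimension 0, with gufunc signature (n?,k),(k,m?)->(n?,m?) (size 6 is different from 3)
```

View pics/c8.png

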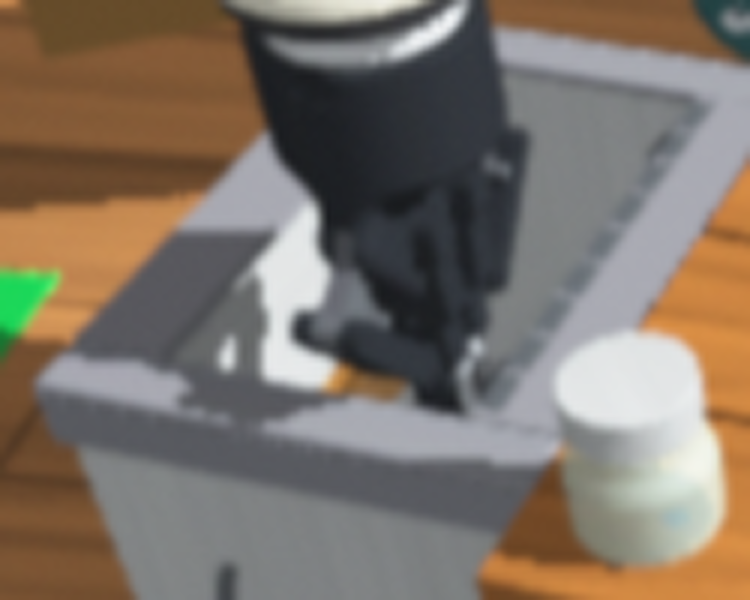

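```bash
python3 -c "
from h import *
c=dict(np.load('pics/s7.png.npz'))
for p in [(330,385),(405,378)]:
  q=np.array(p)/6+[90,115]
  for z in (0,-.05,-.09,-.12,-.15,-.173,-.195): print(p,np.round((ray(c,q,.198+z)[0]-M)@B,3))
for n in (1,5,7):
  i=dict(np.load(f'pics/s{n}.png.npz'))['image'] if n>1 else dict(np.load('pics/scene1.png.npz'))['image']
s=env.observe(); print(s['time_s'])"
```

```text
(330, 385) [0.097 0.007 0.   ]
(330, 385) [ 0.049 -0.032 -0.05 ]
(330, 385) [ 0.011 -0.064 -0.09 ]
(330, 385) [-0.018 -0.087 -0.12 ]
(330, 385) [-0.047 -0.111 -0.15 ]
(330, 385) [-0.069 -0.129 -0.173]
(330, 385) [-0.09  -0.146 -0.195]
(405, 378) [0.087 0.029 0.   ]
(405, 378) [ 0.038 -0.008 -0.05 ]
(405, 378) [-0.001 -0.037 -0.09 ]
(405, 378) [-0.031 -0.06  -0.12 ]
(405, 378) [-0.06  -0.082 -0.15 ]
(405, 378) [-0.083 -0.099 -0.173]
(405, 378) [-0.104 -0.115 -0.195]
8.65
```

```bash
python3 -c "
from h import *
c=shot('wrist','w8.png'); print(np.round(c['cam_to_world'],3).tolist(),c['fx'],env.observe()['wrist_force'])"
```

```text
[[0.987, 0.153, 0.05, 0.588], [-0.161, 0.934, 0.32, 0.01], [0.002, -0.324, 0.946, 0.289], [0.0, 0.0, 0.0, 1.0]] 301.73635961591526 [ 0.5931535  -8.35397867 -0.66451154]
```

View pics/w8.png

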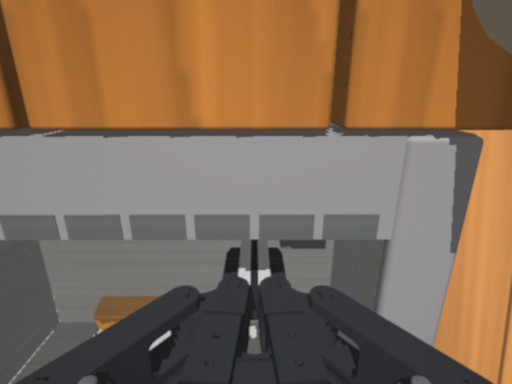

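The wrist view looks down into the bin. The flap face spans rows 240 to 320, and a brown corner of the offcut shows at (97-150, 297-330) left of the fingers. I project the flap's free edge for several angles to place them.

```bash
python3 -c "
from h import *
c=dict(np.load('pics/w8.png.npz'))
P=lambda q: proj(c,M+np.array(q)@B.T).round().tolist()
for th in (.9,1.1,1.25,1.4): print(th,P([[-.0955,.057-.113*np.cos(th),-.113*np.sin(th)],[.0955,.057-.113*np.cos(th),-.113*np.sin(th)]]))
print('floor edge',P([[-.115,-.085,-.195],[.115,-.085,-.195],[-.115,.085,-.195],[.115,.085,-.195]]))
for p in [(97,297),(97,325),(150,297)]:
  for z in (-.05,-.09,-.12,-.15,-.173,-.195): print(p,np.round((ray(c,p,.198+z)[0]-M)@B,3))
im=c['image']; print(im[300:335:4,120].tolist())"
```

```text
0.9 [[39.0, 269.0], [316.0, 268.0]]
1.1 [[44.0, 236.0], [314.0, 235.0]]
1.25 [[45.0, 212.0], [314.0, 211.0]]
1.4 [[44.0, 188.0], [314.0, 187.0]]
floor edge [[101.0, 270.0], [310.0, 270.0], [71.0, 110.0], [322.0, 110.0]]
(97, 297) [-0.035 -0.007 -0.05 ]
(97, 297) [-0.06  -0.038 -0.09 ]
(97, 297) [-0.079 -0.062 -0.12 ]
(97, 297) [-0.098 -0.085 -0.15 ]
(97, 297) [-0.112 -0.103 -0.173]
(97, 297) [-0.126 -0.12  -0.195]
(97, 325) [-0.039 -0.026 -0.05 ]
(97, 325) [-0.065 -0.063 -0.09 ]
(97, 325) [-0.084 -0.091 -0.12 ]
(97, 325) [-0.103 -0.118 -0.15 ]
(97, 325) [-0.118 -0.14  -0.173]
(97, 325) [-0.132 -0.16  -0.195]
(150, 297) [-0.006 -0.007 -0.05 ]
(150, 297) [-0.022 -0.038 -0.09 ]
(150, 297) [-0.035 -0.062 -0.12 ]
(150, 297) [-0.047 -0.085 -0.15 ]
(150, 297) [-0.056 -0.103 -0.173]
(150, 297) [-0.065 -0.12  -0.195]
[[120, 89, 56], [121, 90, 57], [119, 89, 56], [119, 89, 54], [133, 100, 62], [82, 66, 53], [51, 55, 57], [51, 54, 57], [51, 54, 57]]
```

The brown patch fits the end face of the offcut standing on the bin floor against the far wall: corner at x≈-80 mm, y about -60 to -90 mm, z≈-115 mm. That is clear of the flap's swing, and its origin is near z=-0.15. The flap has been held long enough, so I raise slowly.

>>> arm_command(targets=[[[0,0,-0.03],[0,0,0],1],[[0,0,-0.06],[0,0,0],1],[[0,0,-0.09],[0,0,0],1],[[0,0,-0.12],[0,0,0],1],[[0,0,-0.15],[0,0,0],1],[[0,0,-0.19],[0,0,0],1],[[0,0,-0.25],[0,0,0],1],[[0,0,-0.33],[0,0,0],1]])

```text
time_s: 9.5
position: [0.5746, -0.0703, 0.2774]
ee_rot: [-3.141, -0.0, 1.41]
wrist_force: [0.9, -0.1, 0.3]
gripper_width: -0.0003
grasp_force: 0.0
```

>>> arm_command(targets=[[[0.05,0,-0.05],[0,0,0],1],[[0.12,-0.03,-0.1],[0,0,0],1],[[0.22,-0.06,-0.1],[0,0,0],1],[[0.32,-0.1,-0.1],[0,0,0],1],[[0.42,-0.13,-0.1],[0,0,0],1],[[0.5,-0.15,-0.1],[0,0,0],1],[[0.55,-0.15,-0.1],[0,0,0],1],[[0.55,-0.15,-0.1],[0,0,0],1]])

```text
time_s: 10.3
position: [0.5509, 0.1584, 0.3171]
ee_rot: [3.141, -0.0, 1.413]
wrist_force: [-0.9, -0.7, -0.5]
gripper_width: 0.0001
grasp_force: 0.0
```

```bash
python3 -c "
from h import *
shot('scene','s9.png'); shot('top','t9.png'); s=env.observe(); print(s['position'],s['dq'],s['wrist_force'])
a=cv2.imread('pics/s9.png');b=cv2.imread('pics/t9.png');cv2.imwrite('pics/c9.png',cv2.resize(np.hstack([a[90:270,90:350],b[100:280,250:450]]),None,fx=1.7,fy=1.7))"
```

```text
[0.55111191 0.15635844 0.3167678 ] [-0.0204883  -0.00375014 -0.00920042 -0.00533161 -0.00038668 -0.00261602] [ 0.65048605 -0.19890562 -0.45237089]
```

View pics/c9.png

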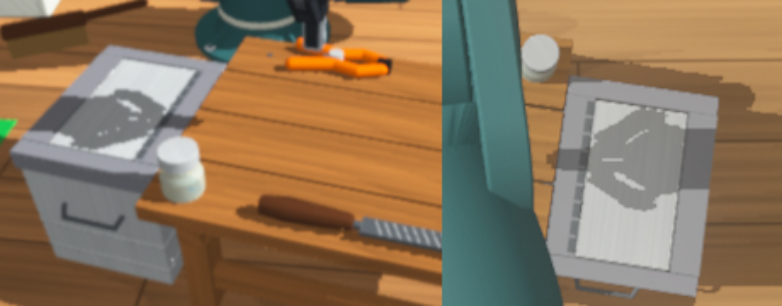

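The flap is shut flush in both panels, at (125,105) and (635,185), and empty apart from the arm's shadow. The offcut is inside the bin and the jar, file and clamp are where they were. I hand in.

```bash
python3 -c "
from h import *
print(job.hand_in())"
```

```text
the job is handed in; nothing more can be done
None
```

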